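# Make up two reagent kits on the laboratory bench

### The job

Make up the two kits from the stock in the middle of the bench: in the two-pocket tray put the slide box flat in the long pocket, lying along it, and stand the tall dropper bottle in the square pocket; in the three-pocket tray stand the squat jar in the middle pocket and the short dropper bottle and the square bottle in the outer pockets, one in each, whichever way round. Everything must rest on the floor of its pocket, upright and let go, and the stock that is not needed (round screw-cap bottle, specimen cup, carton) must be left standing where it is.

Things in the scene. Friction and masses are not known exactly. Their poses are not given: they have to be found in the camera images.
- tray2: Flat kit tray, metal walls, dark rubber floor, TWO pockets, 189 x 78 mm, fixed to the bench. Origin: centre of its underside; x along the row, z up. Floor 3 mm thick; walls and divider 3 mm thick with their tops 12 mm above the bench. The square pocket (68 mm along x, 72 mm along y) is centred at x = -57.5 mm, y = 0; the long pocket (112 x 72 mm) is centred at x = +35.5 mm, y = 0.
- tray3: Flat kit tray, metal walls, dark rubber floor, THREE equal pockets in a row, 216 x 78 mm, fixed to the bench. Origin: centre of its underside; x runs along the row, z up. Floor 3 mm thick, walls and dividers 3 mm thick with their tops 12 mm above the bench. Pockets are 68 mm along x by 72 mm along y, centred at x = -71, 0 and +71 mm, y = 0.
- tall_dropper: The tall dropper bottle: round amber bottle with black cap and a thin rubber teat on top, 92 mm high in all; straight glass body 34 mm in diameter up to 55 mm, cap 20 mm in diameter from 60 to 72 mm, teat 12 mm in diameter above. About 70 g. Stands upright. Its origin is the centre of its underside, z up.
- short_dropper: The short dropper bottle, same pattern but smaller: 62 mm high in all; straight amber glass body 26 mm in diameter up to 37 mm, cap 16 mm in diameter from 42 to 50 mm, teat 9 mm in diameter above. About 35 g. Stands upright. Its origin is the centre of its underside, z up.
- jar: Squat round white plastic jar, 42 mm high, body 43 mm in diameter, white ribbed lid 46 mm in diameter on the top 14 mm. About 60 g. Stands upright. Its origin is the centre of its underside, z up.
- square_bottle: Square white plastic bottle, 34 x 34 mm, body 46 mm high with vertical flat sides square to its x and y axes, black screw cap 25 mm in diameter on top, 62 mm high in all. About 60 g. Stands upright. Its origin is the centre of its underside, z up.
- slide_box: Microscope-slide box: flat closed grey plastic box lying on its broad side, 80 mm long (x), 36 mm wide (y), 26 mm high, with a paper label on top. About 80 g. Its origin is the centre of its underside, z up.
- round_bottle: Stock that stays: round amber bottle with a wide flat black screw cap (no teat), 36 mm in diameter, 72 mm high. Its origin is the centre of its underside, z up.
- specimen_cup: Stock that stays: large clear specimen cup with a white lid 62 mm in diameter, 67 mm high. Its origin is the centre of its underside, z up.
- carton: Stock that stays: small upright brown cardboard carton, 52 x 52 mm, 58 mm high. Its origin is the centre of its underside, z up.
Not all that is in view belongs to the job. Leave any red look-alike of the specimen_cup alone.

How it is judged:
By the outcome, as a careful person would: the job done as asked, in the order asked, and still so for the second after the job is handed in, with the robot touching nothing.
It also fails if it takes over 141 s, if anything falls off the work surface, if the arm or the gripper's body presses on something with over 40 N, if the wrist force passes 120 N, or if a joint passes its speed limit or range.

### The arm

A 7-joint arm with a two-finger parallel gripper is mounted at the origin on the work surface. World frame = base frame: x ahead of the robot, y to its left, z up, the work surface at z = 0. Lengths are in m, angles in rad, forces in N, time in s.
With the tool pointing down it reaches from about 0.4 to 0.875 m from the base axis. Payload 19.3 kg.
Tool frame: the origin (TCP) lies midway between the tips of the shut fingers; the grasp point (between the pads) lies 19 mm behind it; z points along the fingers, y is the direction in which the jaws open and shut (so a half turn about z gives the same grasp; the last joint's range is limited). The gripper opens to 85 mm and grips with 20 to 120 N. Pads are 22 mm wide; open, the fingers measure 114 mm over their backs; the gripper's body (76 mm by 85 mm) begins 54 mm behind the grasp point. The pads swing forward as they close: fully open they stand 13 mm farther back than shut.
Start: joints at [-1.254, 0.521, -0.036, 1.599, 0.021, 1.021, -0.113], TCP at [0.236, 0.579, 0.231] pointing down, gripper open.
Joint ranges: [-2.91, 2.91], [-0.3, 2.13], [-1.5, 1.42], [0.17, 2.43], [-1.26, 4.41], [0.16, 1.93], [-2.52, 2.52]. Speed limits (rad/s): [1.89, 1.89, 2.39, 2.39, 3.01, 3.01, 3.01].

### API

Orientations are given as [roll, pitch, yaw] about the fixed x, y, z axes, in that order (R = Rz(yaw) Ry(pitch) Rx(roll)).
In Python, from workcell import bot gives the robot as it stands.
- The arm moves only by the tool servo_tool, never from a script. Its argument "plan" is a list of rows, each a list of 5 numbers: the shift along the world's x, y, z in mm, then the turn about the world's z in rad, then the gripper's target within -1 to 1 (shut at 1, half-way at 0, fully open at -1). In form: [[tx, ty, tz, yaw, jaw], ...]. A call has exactly 10 rows; each row is the pose to reach, as a shift and turn from the pose commanded when the call began; what a row does not reach only later rows make up. A row lasts 1/12 s, in which the tool goes at most 41.7 mm and 7.16 degrees, less where a joint would pass 70% of its speed; a pose out of reach is approached as far as the arm can. A call with a gripper value outside its range is refused whole. The fingers move at their own pace and stop on an object; "squeeze" is the grip in N (left out, the last holds). Time passes only in rows, so rows that repeat a pose let the fingers close, or fill a call up. It gives the time, the measured TCP pose, the force and the opening at its end, in the units of the state.
- bot.observe(): the state, without advancing time (a new reading comes with each control period).
- bot.grab_frame(name): name is "side" or "top" or "wrist"; returns the picture (400x640x3 uint8, blue, green, red); there is no depth.
- bot.calibration(name): a dict with "fx", "fy", "cx", "cy" (pixels), "T" (4x4, takes a point from camera to world coordinates). Camera axes: x right, y down, z forward; pixel columns grow to the right and rows downward; lengths in m; the calibration is good to about 2 mm. A picture is of the moment at which its call begins: read the wrist's pose just before it. calibration takes no time and is no camera call; for the wrist camera it gives the pose at the moment of the call.
- bot.job_done(): hands the job in, once; it reports no verdict.
The state is a dict: "clock": time; "qpos": joint angles; "qd": joint speeds; "joint_efforts": joint torques, N m; "position": TCP position; "tool_rot": TCP orientation; "force": force on the tool from outside, world axes, zero at the start; "moment": the same for the moment, N m; "grip_width": finger opening in m.
Only numpy, scipy, OpenCV 4.12 (cv2) and the standard library are available. Lean on these libraries where they do the work, as an engineer would, in place of code of your own. Each camera call takes 0.05 s, during which the arm holds its last target.

## Working session

There is one attempt and no reset: what is moved stays moved. The work goes in short steps, Python scripts to look and compute and a tool call to move; the robot and the scene stay as the last step left them, time stands still between calls to the robot, and variables do not carry over. Pictures are saved under pics/ and viewed, and the job is handed in when it is done.

Besides the shell and the picture viewer there is one more tool, called after "Emit:" by a JSON object that holds its "method" and its "body". servo_tool: Moves the arm, as the interface text tells. Its arguments: {"type":"object","properties":{"plan":{"type":"array","items":{"type":"array","items":{"type":"number"}}},"squeeze":{"type":"number"}},"required":["plan"]}

```bash
ls; mkdir -p pics; python3 - <<'E'
from workcell import bot
import cv2
s=bot.observe();print(s)
for n in ("top","side","wrist"):
    c=bot.calibration(n);print(n,{k:(v if k!='T' else [[round(float(x),4) for x in r] for r in v]) for k,v in c.items()})
    cv2.imwrite(f"pics/{n}0.png",bot.grab_frame(n))
E
```

```text
pics
{'clock': 0.0, 'qpos': array([-1.25417085,  0.52202549, -0.03631699,  1.59997763,  0.02118707,
        1.02110084, -0.11275989]), 'qd': array([ 0.00051086, -0.00021519, -0.00030227, -0.0004231 ,  0.00030231,
        0.00148979,  0.00033001]), 'joint_efforts': array([-3.24396433e-04, -9.27113700e+01,  1.97993405e+00, -3.69946718e+01,
        1.78400218e-02,  8.14510568e-03, -1.66910104e-05]), 'position': array([0.23569424, 0.57850344, 0.23072957]), 'tool_rot': array([-3.14046828e+00,  7.40091684e-05,  2.75478102e+00]), 'force': array([0.30741141, 0.7045468 , 0.63215094]), 'moment': array([-0.02306642,  0.01659686,  0.01351914]), 'grip_width': 0.08510777498688289}
top {'fx': 431.1603463546355, 'fy': 431.1603463546355, 'cx': 318.03326629171977, 'cy': 201.1366221061123, 'T': [[0.0102, -0.9972, 0.0737, 0.4551], [-0.9999, -0.0098, 0.0052, -0.0095], [-0.0044, -0.0738, -0.9973, 1.0629], [0.0, 0.0, 0.0, 1.0]]}
side {'fx': 399.1634857960503, 'fy': 399.1634857960503, 'cx': 312.84713484532693, 'cy': 192.27632870677536, 'T': [[0.9679, -0.1482, 0.2028, 0.3429], [-0.2502, -0.4976, 0.8305, -0.6148], [-0.0222, -0.8546, -0.5188, 0.456], [0.0, 0.0, 0.0, 1.0]]}
wrist {'fx': 351.4164709965432, 'fy': 351.4164709965432, 'cx': 320.7935010917642, 'cy': 198.09262006393317, 'T': [[0.377, 0.8905, 0.2548, 0.1707], [0.9262, -0.3622, -0.1047, 0.606], [-0.001, 0.2754, -0.9613, 0.3746], [0.0, 0.0, 0.0, 1.0]]}
```

View pics/top0.png

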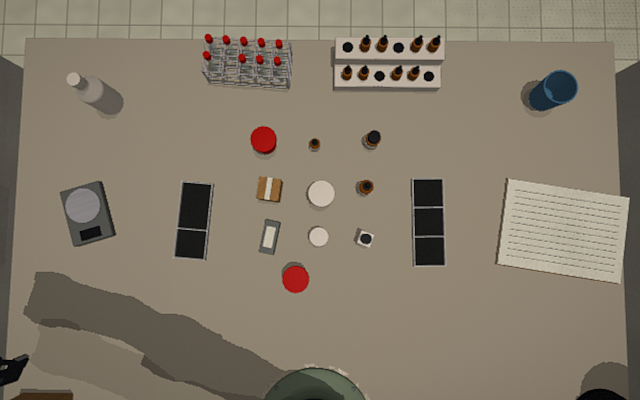

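View pics/side0.png

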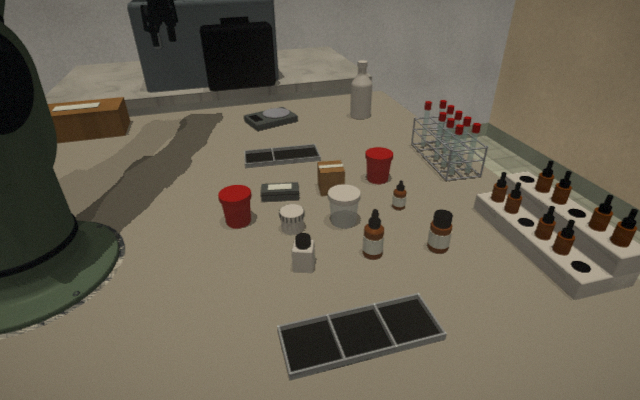

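The top view shows the stock grid in the middle: short dropper (314,144), round bottle (373,139), carton (269,189), cup (320,193), tall dropper (366,187), slide box (269,237), jar (318,237) and square bottle (365,239). Red cups stand at (264,139) and (295,279). tray2 is on the left at about (193,220), and tray3 is on the right at about (428,222). I'll enlarge these next.

```bash
python3 - <<'E'
import cv2
im=cv2.imread("pics/top0.png")
cv2.imwrite("pics/c1.png",cv2.resize(im[120:270,240:395],None,fx=5,fy=3.9*5/3.9*0.8,interpolation=cv2.INTER_CUBIC) if 0 else cv2.resize(im[170:265,240:390],None,fx=5,fy=5,interpolation=cv2.INTER_CUBIC))
cv2.imwrite("pics/c2.png",cv2.resize(im[120:200,290:390],None,fx=6,fy=6,interpolation=cv2.INTER_CUBIC))
import numpy as np
a=cv2.resize(im[172:272,165:225],None,fx=6,fy=6,interpolation=cv2.INTER_CUBIC)
b=cv2.resize(im[172:272,400:460],None,fx=6,fy=6,interpolation=cv2.INTER_CUBIC)
cv2.imwrite("pics/c3.png",np.hstack([a,b]))
E
```

```text
(no output)
```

View pics/c1.png

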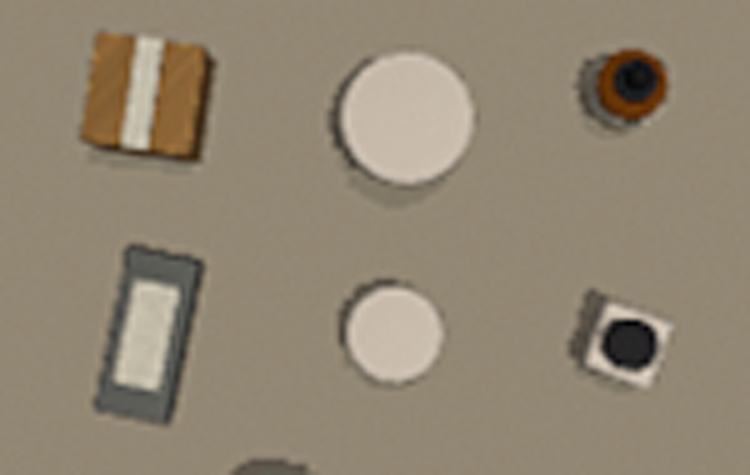

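View pics/c2.png

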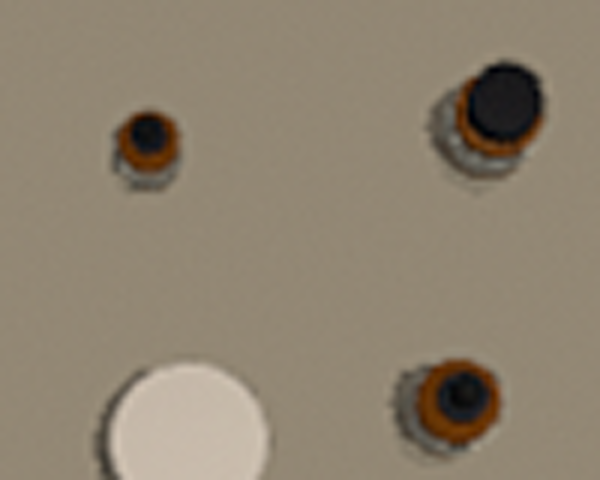

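View pics/c3.png

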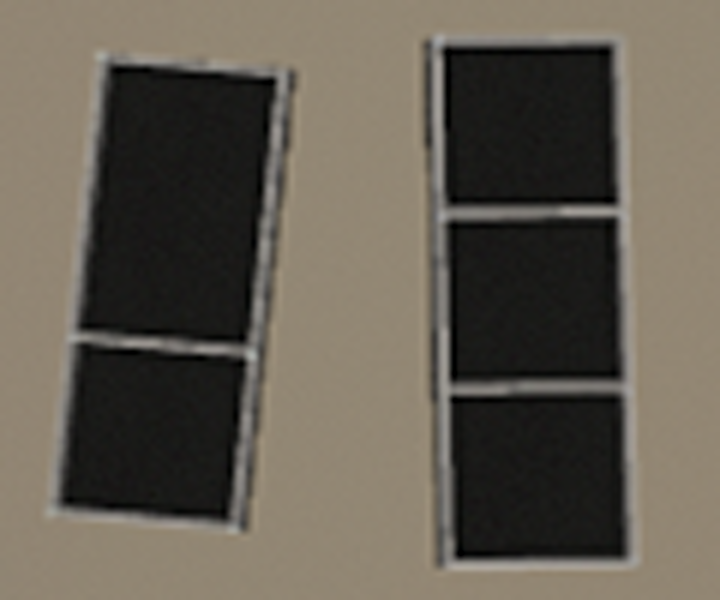

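```bash
cat > h.py <<'E'
import numpy as np
from workcell import bot
def ray(cal,uv,z):
    T=np.array(cal["T"]);uv=np.atleast_2d(uv).astype(float)
    d=np.c_[(uv[:,0]-cal["cx"])/cal["fx"],(uv[:,1]-cal["cy"])/cal["fy"],np.ones(len(uv))]@T[:3,:3].T
    o=T[:3,3];return o+d*((z-o[2])/d[:,2])[:,None]
E
python3 - <<'E'
from h import *
np.set_printoptions(precision=4,suppress=True)
c=bot.calibration("top")
f=lambda p,s,o:(np.atleast_2d(p)+.5)/s-.5+np.array(o)
A=lambda p,z:ray(c,f(p,5,(240,170)),z)[:,:2]
B=lambda p,z:ray(c,f(p,6,(290,120)),z)[:,:2]
def quad(n,P):
    C=P.mean(0);u=(P[0]+P[1]-P[2]-P[3])/2;v=(P[0]+P[3]-P[1]-P[2])/2
    print(n,C,"len",np.linalg.norm(u),np.linalg.norm(v),"ang x",np.arctan2(u[1],u[0]),"ang y-90",np.arctan2(v[1],v[0])-np.pi/2)
print("jar",A([391,333],.042));print("cup",A([407,118],.067))
quad("box",A([[130,244],[205,260],[169,427],[94,409]],.026))
quad("sq",A([[602,297],[674,325],[650,389],[585,362]],.046));print("sqcap",A([629,345],.062))
print("tall",B([459,402],.055),B([464,394],.092))
print("short",B([149,142],.037),B([149,133],.06));print("round",B([507,102],.072))
t2=ray(c,f([[102,57],[288,70],[242,527],[53,515]],6,(165,172)),.012)[:,:2];quad("tray2",t2)
t3=ray(c,f([[432-360,40],[620-360,40],[635-360,565],[442-360,567]],6,(400,172)),.012)[:,:2];quad("tray3",t3)
E
```

```text
jar [[ 0.4475 -0.0045]]
cup [[ 0.5472 -0.011 ]]
box [0.4454 0.1114] len 0.08107292785265736 0.036960945422904797 ang x -0.19622486218634344 ang y-90 -0.21137310408651366
sq [ 0.4439 -0.1158] len 0.03176336729542753 0.034549196875420574 ang x -0.30569576381170094 ang y-90 -0.3715520032138586
sqcap [[ 0.4433 -0.1147]]
tall [[ 0.5649 -0.1168]] [[ 0.564  -0.1147]]
short [[0.6707 0.006 ]] [[0.6694 0.0057]]
round [[ 0.6803 -0.1333]]
tray2 [0.4835 0.3001] len 0.1865215439610797 0.07659918014968738 ang x -0.07223793897424458 ang y-90 -0.05633203765748873
tray3 [ 0.4851 -0.2727] len 0.21308287779579438 0.07715147247547198 ang x 0.015117408867616072 ang y-90 0.015254662163449062
```

The measured sizes match the given ones to within 2–3 mm: box 81x37, tray2 187x77 and tray3 213x77. I'm moving above the slide box.

Emit:
{"method": "servo_tool", "body": {"plan": [[21,-47,-8,0.02,-1],[53,-117,-20,0.05,-1],[90,-200,-30,0.08,-1],[105,-235,-40,0.1,-1],[122,-270,-50,0.12,-1],[138,-306,-60,0.14,-1],[154,-342,-70,0.16,-1],[170,-378,-75,0.18,-1],[186,-413,-80,0.185,-1],[200,-445,-80,0.185,-1]], "squeeze": 40}}

```text
clock: 0.98
position: [0.4044, 0.2026, 0.1603]
tool_rot: [-3.141, -0.0, 2.941]
force: [1.6, -0.2, -0.2]
grip_width: 0.0855
```

Emit:
{"method": "servo_tool", "body": {"plan": [[10,-22,0,0,-1],[10,-22,0,0,-1],[10,-22,0,0,-1],[10,-22,0,0,-1],[10,-22,0,0,-1],[10,-22,0,0,-1],[10,-22,0,0,-1],[10,-22,0,0,-1],[10,-22,0,0,-1],[10,-22,0,0,-1]]}}

```text
clock: 1.82
position: [0.4141, 0.1827, 0.1608]
tool_rot: [-3.142, -0.0, 2.94]
force: [-0.5, 0.9, -0.0]
grip_width: 0.0851
```

```bash
python3 - <<'E'
from h import *
import cv2
s=bot.observe();print(s["position"],s["tool_rot"],s["qpos"])
c=bot.calibration("wrist");im=bot.grab_frame("wrist")
T=np.array(c["T"]);R=T[:3,:3]
# expected box corners
C=np.array([.4454,.1114]);a=-.2
for sx,sy in((1,1),(1,-1),(-1,-1),(-1,1)):
    p=C+np.array([[np.cos(a),-np.sin(a)],[np.sin(a),np.cos(a)]])@np.array([sx*.04,sy*.018])
    q=R.T@(np.r_[p,.026]-T[:3,3]);u=c["fx"]*q[0]/q[2]+c["cx"];v=c["fy"]*q[1]/q[2]+c["cy"];print(u,v);cv2.circle(im,(int(u),int(v)),3,(0,0,255),1)
cv2.imwrite("pics/w1.png",im)
E
```

```text
[0.41410856 0.18267279 0.16082318] [-3.14156530e+00 -3.16203639e-07  2.94011826e+00] [-0.54048192  0.35705316 -0.00749705  2.1071857   0.00421236  0.67738619
  0.8185334 ]
268.30134746536123 280.1981524847615
227.57429947059217 280.24674323832556
220.33554179937124 192.86824977058197
264.171580994927 192.81356114023703
```

View pics/w1.png

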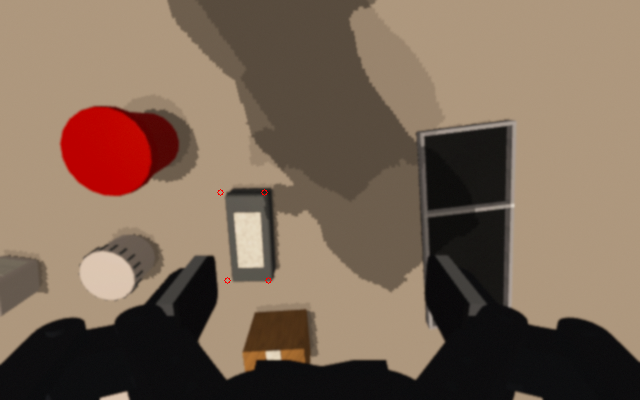

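The red marks from the predicted box corners land within about 3 px of the box. That is about 2–3 mm and within the calibration error, so I'm going down to grasp it.

Emit:
{"method": "servo_tool", "body": {"plan": [[15,-35,0,0,-1],[31,-70,0,0,-1],[31,-70,-35,0,-1],[31,-70,-70,0,-1],[31,-70,-105,0,-1],[31,-70,-130,0,-1],[31,-70,-145,0,-1],[31,-70,-155,0,-1],[31,-70,-155,0,-1],[31,-70,-155,0,-1]]}}

```text
clock: 2.7
position: [0.4453, 0.1125, 0.0061]
tool_rot: [-3.141, -0.0, 2.94]
force: [0.4, -0.6, 0.3]
grip_width: 0.0853
```

Emit:
{"method": "servo_tool", "body": {"plan": [[0,0,0,0,1],[0,0,0,0,1],[0,0,0,0,1],[0,0,0,0,1],[0,0,0,0,1],[0,0,0,0,1],[0,0,0,0,1],[0,0,0,0,1],[0,0,0,0,1],[0,0,0,0,1]]}}

```text
clock: 3.53
position: [0.4456, 0.1126, 0.0065]
tool_rot: [3.141, 0.001, 2.94]
force: [-1.9, 0.1, 14.5]
grip_width: 0.0351
```

Emit:
{"method": "servo_tool", "body": {"plan": [[0,0,15,0,1],[0,0,45,0,1],[0,0,80,0,1],[10,30,100,0.03,1],[25,65,100,0.06,1],[40,100,100,0.09,1],[53,135,100,0.134,1],[66,165,100,0.134,1],[73,185,100,0.134,1],[73,185,100,0.134,1]]}}

```text
clock: 4.37
position: [0.5185, 0.3025, 0.1058]
tool_rot: [3.139, 0.001, 3.078]
force: [-1.1, -1.1, -1.6]
grip_width: 0.0353
```

```bash
python3 - <<'E'
from h import *
import cv2
s=bot.observe();print(s["position"],s["tool_rot"],s["force"],s["grip_width"])
cv2.imwrite("pics/w2.png",bot.grab_frame("wrist"))
im=bot.grab_frame("side");cv2.imwrite("pics/s2.png",im)
E
```

```text
[0.51845854 0.30245124 0.10581988] [3.13903167e+00 5.62541876e-04 3.07780444e+00] [-1.09555689 -1.07688039 -1.63697919] 0.0353313111555877
```

View pics/w2.png

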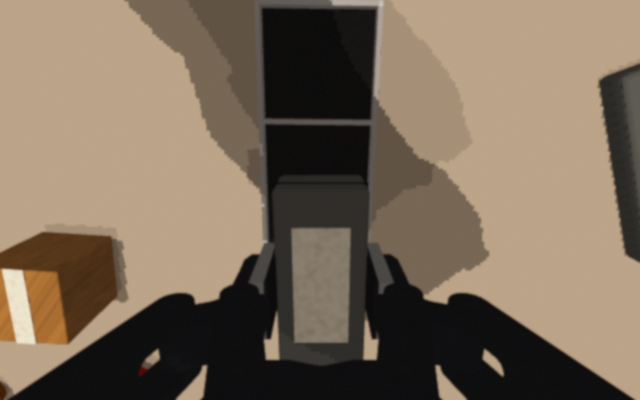

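View pics/s2.png

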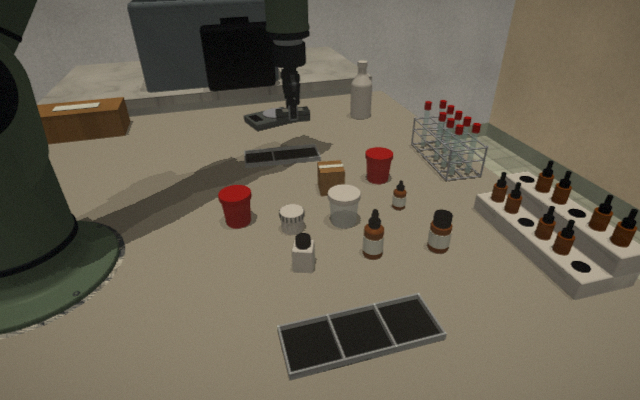

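The box is held square between the pads, and the tray walls (262–375 px) are centred under it at about 320. Lowering it in.

Emit:
{"method": "servo_tool", "body": {"plan": [[0,0,0,0,1],[0,0,-30,0,1],[0,0,-60,0,1],[0,0,-75,0,1],[0,0,-85,0,1],[0,0,-91,0,1],[0,0,-94,0,1],[0,0,-96,0,1],[0,0,-97,0,1],[0,0,-97,0,1]]}}

```text
clock: 5.3
position: [0.5187, 0.2976, 0.0097]
tool_rot: [3.141, 0.001, 3.074]
force: [-0.1, -0.9, -1.2]
grip_width: 0.0351
```

Emit:
{"method": "servo_tool", "body": {"plan": [[0,0,0,0,0.3],[0,0,0,0,0],[0,0,0,0,0],[0,0,0,0,0],[0,0,0,0,0],[0,0,10,0,0],[0,0,30,0,-0.2],[0,0,65,0,-0.5],[0,0,100,0,-0.5],[0,0,135,0,-0.5]]}}

```text
clock: 6.13
position: [0.5179, 0.2973, 0.146]
tool_rot: [-3.141, -0.0, 3.074]
force: [-0.5, 0.2, -0.2]
grip_width: 0.0641
```

```bash
python3 - <<'E'
from h import *
import cv2
s=bot.observe();print(s["position"],s["tool_rot"],s["force"],s["grip_width"])
cv2.imwrite("pics/w3.png",bot.grab_frame("wrist"))
E
```

```text
[0.51789911 0.29728741 0.14600344] [-3.14149195e+00 -1.50835324e-04  3.07375536e+00] [-0.53514238  0.15719431 -0.20968157] 0.06406709427081052
```

View pics/w3.png

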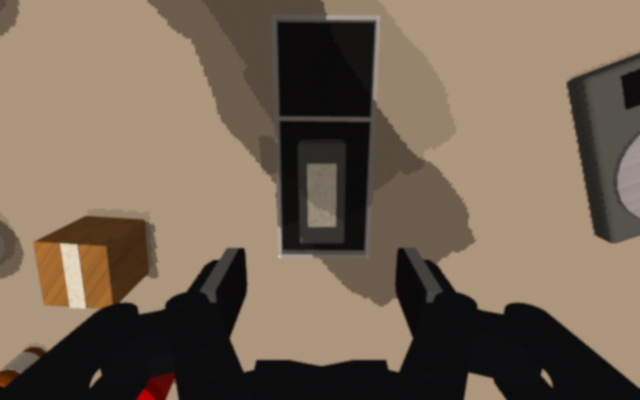

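The slide box lies flat in the long pocket, clear of the walls. Next is the tall dropper.

Emit:
{"method": "servo_tool", "body": {"plan": [[4,-40,0,0,-0.5],[9,-80,0,0,-0.5],[14,-120,0,0,-0.5],[18,-160,0,0,-0.5],[23,-200,0,0,-0.5],[28,-240,0,0,-0.5],[32,-280,0,0,-0.5],[37,-320,0,0,-0.5],[41,-360,0,0,-0.5],[44,-390,0,0,-0.5]]}}

```text
clock: 7.02
position: [0.562, -0.0963, 0.1447]
tool_rot: [-3.141, 0.001, 3.072]
force: [-0.1, -0.5, 1.1]
grip_width: 0.064
```

```bash
cat >> h.py <<'E'
import cv2
def proj(c,P):
    T=np.array(c["T"]);q=(np.atleast_2d(P)-T[:3,3])@T[:3,:3]
    return np.c_[c["fx"]*q[:,0]/q[:,2]+c["cx"],c["fy"]*q[:,1]/q[:,2]+c["cy"]]
def look(name,pts):
    s=bot.observe();print(s["position"],s["tool_rot"],s["grip_width"])
    c=bot.calibration("wrist");im=bot.grab_frame("wrist")
    for u,v in proj(c,pts):
        print(round(u,1),round(v,1));cv2.drawMarker(im,(int(round(u)),int(round(v))),(255,0,255),cv2.MARKER_CROSS,9,1)
    cv2.imwrite("pics/"+name+".png",im)
E
python3 -c "
from h import *
look('w4',[[.5645,-.116,.092],[.4475,-.0045,.042],[.4436,-.1153,.062],[.670,.006,.062]])"
```

```text
[ 0.56200699 -0.09628313  0.14465347] [-3.14068872e+00  7.26434641e-04  3.07160839e+00] 0.06396060609973844
286.6 226.9
451.2 14.8
272.6 14.4
465.1 333.3
```

View pics/w4.png

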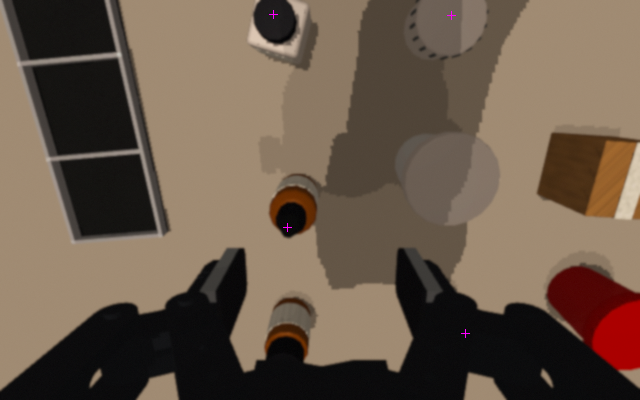

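The predicted marks fall on the tall dropper's teat (287,227), the jar and the square bottle. Going down.

Emit:
{"method": "servo_tool", "body": {"plan": [[2,-23,0,0,-0.5],[2,-23,0,0,-0.5],[2,-23,-10,0,-0.5],[2,-23,-40,0,-0.5],[2,-23,-75,0,-0.5],[2,-23,-100,0,-0.5],[2,-23,-112,0,-0.5],[2,-23,-120,0,-0.5],[2,-23,-120,0,-0.5],[2,-23,-120,0,-0.5]]}}

```text
clock: 7.9
position: [0.5647, -0.1152, 0.0246]
tool_rot: [-3.142, 0.001, 3.074]
force: [0.4, -0.0, -0.1]
grip_width: 0.0639
```

Emit:
{"method": "servo_tool", "body": {"plan": [[0,0,0,0,1],[0,0,0,0,1],[0,0,0,0,1],[0,0,0,0,1],[0,0,0,0,1],[0,0,0,0,1],[0,0,0,0,1],[0,0,0,0,1],[0,0,20,0,1],[0,0,50,0,1]]}}

```text
clock: 8.73
position: [0.5629, -0.1152, 0.073]
tool_rot: [3.141, -0.003, 3.074]
force: [0.5, -0.0, -0.3]
grip_width: 0.0328
```

Emit:
{"method": "servo_tool", "body": {"plan": [[0,0,35,0,1],[0,0,65,0,1],[-10,30,75,0,1],[-22,68,75,0,1],[-35,106,75,0,1],[-47,143,75,0,1],[-60,180,75,0,1],[-72,218,75,0,1],[-85,255,75,0,1],[-97,293,75,0,1]]}}

```text
clock: 9.57
position: [0.4663, 0.179, 0.1495]
tool_rot: [3.141, 0.001, 3.073]
force: [1.7, 0.1, -0.5]
grip_width: 0.0326
```

Emit:
{"method": "servo_tool", "body": {"plan": [[-12,37,0,0,1],[-24,73,0,0,1],[-36,108,0,0,1],[-41,122,0,0,1],[-41,126,0,0,1],[-41,126,0,0,1],[-41,126,0,0,1],[-41,126,0,0,1],[-41,126,0,0,1],[-41,126,0,0,1]]}}

```text
clock: 10.4
position: [0.4267, 0.3025, 0.1489]
tool_rot: [-3.141, 0.0, 3.072]
force: [0.3, 0.3, -0.7]
grip_width: 0.0329
```

```bash
python3 -c "
from h import *
look('w5',[[.4261+.0361*0-.034,.3039,.012],[.4261,.3039+.036,.012],[.4261,.3039-.036,.012]])
cv2.imwrite('pics/s5.png',bot.grab_frame('side'))"
```

```text
[0.42666035 0.30251169 0.14889244] [-3.14137209e+00  1.05345271e-04  3.07216660e+00] 0.032882518839960864
318.3 144.1
365.0 182.5
277.7 188.4
```

View pics/w5.png

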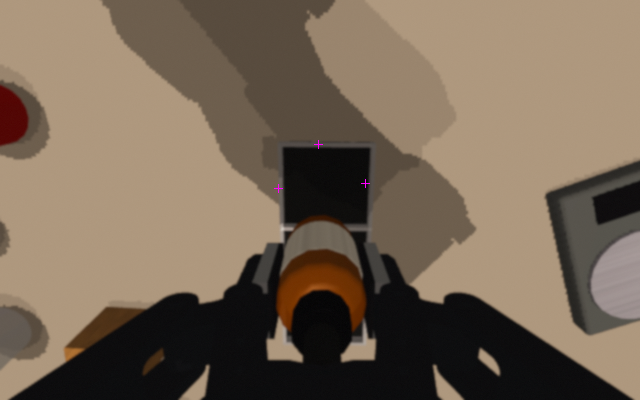

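View pics/s5.png

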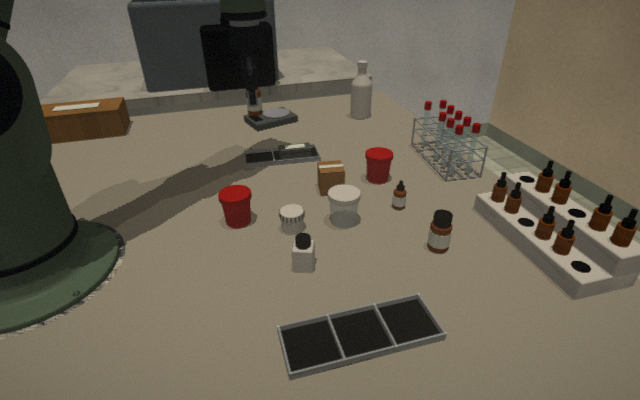

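The bottle is held upright over the square pocket. The pocket walls at 285–369 px sit 4–5 px right of the predicted marks, so I'm shifting +2 mm in y and lowering.

Emit:
{"method": "servo_tool", "body": {"plan": [[1,2,-20,0,1],[1,2,-50,0,1],[1,2,-80,0,1],[1,2,-98,0,1],[1,2,-108,0,1],[1,2,-115,0,1],[1,2,-118,0,1],[1,2,-121,0,1],[1,2,-121,0,1],[1,2,-121,0,1]]}}

```text
clock: 11.33
position: [0.4276, 0.3058, 0.0286]
tool_rot: [3.141, 0.001, 3.074]
force: [-0.7, 1.0, -0.7]
grip_width: 0.0327
```

Emit:
{"method": "servo_tool", "body": {"plan": [[0,0,0,0,0.4],[0,0,0,0,0],[0,0,0,0,-0.3],[0,0,0,0,-0.5],[0,0,0,0,-0.5],[0,0,10,0,-0.5],[0,0,30,0,-0.5],[0,0,65,0,-0.5],[0,0,100,0,-0.5],[0,0,135,0,-0.5]]}}

```text
clock: 12.17
position: [0.4268, 0.3052, 0.165]
tool_rot: [-3.141, -0.0, 3.074]
force: [0.7, 0.4, 0.2]
grip_width: 0.064
```

```bash
python3 -c "
from h import *
look('w6',[])"
```

```text
[0.42683784 0.3051698  0.16501631] [-3.14141276e+00 -2.22977770e-04  3.07381025e+00] 0.06399115448071231Traceback (most recent call last):
  File "<string>", line 3, in <module>
    look('w6',[])
    ~~~~^^^^^^^^^
  File "h.py", line 14, in look
    for u,v in proj(c,pts):
               ~~~~^^^^^^^
  File "h.py", line 9, in proj
    T=np.array(c["T"]);q=(np.atleast_2d(P)-T[:3,3])@T[:3,:3]
                          ~~~~~~~~~~~~~~~~^~~~~~~~
ValueError: operands could not be broadcast together with shapes (1,0) (3,)
```

```bash
python3 -c "
from h import *
look('w7',[[.4275,.3055,.095]])"
```

```text
[0.42905442 0.3068352  0.1712473 ] [3.13630849 0.00535854 3.07327875] 0.06414646817186546
316.6 206.0
```

View pics/w7.png

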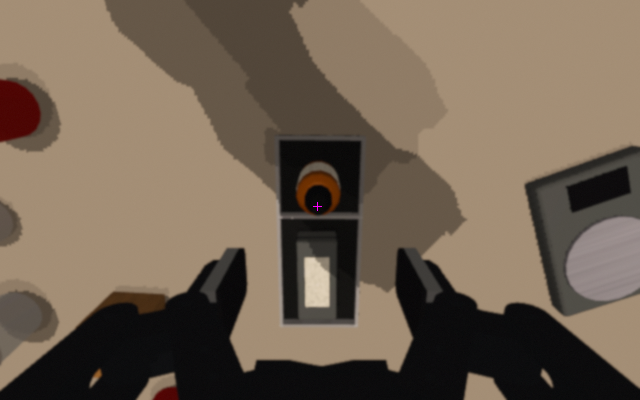

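The tall dropper stands centred in the square pocket. Next is the jar.

Emit:
{"method": "servo_tool", "body": {"plan": [[3,-38,0,0.01,-0.8],[5,-76,0,0.02,-0.8],[8,-114,0,0.03,-0.8],[10,-152,0,0.04,-0.8],[12,-190,0,0.05,-0.8],[15,-228,0,0.06,-0.8],[17,-266,0,0.07,-0.8],[19,-295,0,0.08,-0.8],[20,-309,0,0.08,-0.8],[20,-309,0,0.08,-0.8]]}}

```text
clock: 13.1
position: [0.447, -0.0069, 0.1633]
tool_rot: [-3.141, 0.0, -3.134]
force: [0.2, -1.0, -0.4]
grip_width: 0.0767
```

```bash
python3 -c "
from h import *
look('w8',[[.4475,-.0045,.042],[.4436,-.1153,.062],[.4475-.023,-.0045,.042],[.4475,-.0275,.042]])"
```

```text
[ 0.44703714 -0.00692262  0.16331288] [-3.14073686e+00  2.66008531e-04 -3.13413699e+00] 0.07674234838069664
322.8 191.6
169.6 192.3
323.0 162.4
293.3 191.4
```

View pics/w8.png

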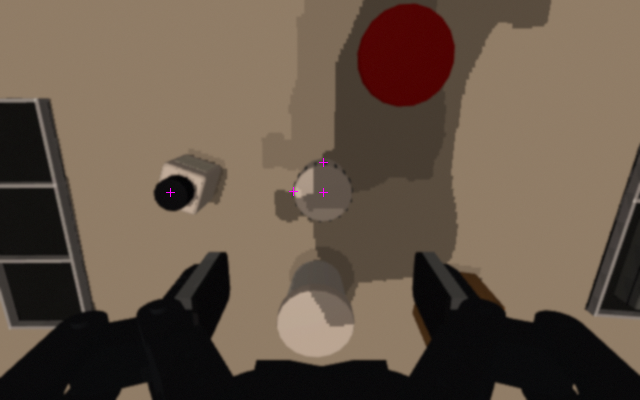

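The jar centre matches the prediction at (323,191). Going down.

Emit:
{"method": "servo_tool", "body": {"plan": [[0,0,-35,0,-0.8],[0,0,-70,0,-0.8],[0,0,-105,0,-0.8],[0,0,-130,0,-0.8],[0,0,-145,0,-0.8],[0,0,-151,0,-0.8],[0,0,-151,0,-0.8],[0,0,-151,0,0],[0,0,-151,0,1],[0,0,-151,0,1]]}}

```text
clock: 13.98
position: [0.448, -0.0033, 0.013]
tool_rot: [3.141, 0.002, -3.129]
force: [-5.7, 2.0, 21.9]
grip_width: 0.045
```

Emit:
{"method": "servo_tool", "body": {"plan": [[0,0,0,0,1],[0,0,0,0,1],[0,0,0,0,1],[0,0,0,0,1],[0,0,0,0,1],[0,0,0,0,1],[0,0,20,0,1],[0,0,55,0,1],[0,0,90,0,1],[0,0,120,0,1]]}}

```text
clock: 14.82
position: [0.4472, -0.0035, 0.1346]
tool_rot: [3.141, 0.002, -3.13]
force: [1.1, 0.4, -0.9]
grip_width: 0.0449
```

Emit:
{"method": "servo_tool", "body": {"plan": [[5,-36,0,0,1],[11,-74,0,0,1],[16,-112,0,0,1],[21,-150,0,0,1],[27,-188,0,0,1],[32,-226,0,0,1],[36,-255,0,0,1],[38,-269,0,0,1],[38,-269,0,0,1],[38,-269,0,0,1]]}}

```text
clock: 15.65
position: [0.4851, -0.2725, 0.1323]
tool_rot: [3.142, 0.001, -3.131]
force: [1.6, 0.7, -0.6]
grip_width: 0.0444
```

```bash
python3 -c "
from h import *
look('w9',[[.4135-.034,-.274-.036,.012],[.4135-.034,-.274+.036,.012],[.4496,-.273-.036,.012],[.4496,-.273+.036,.012]])
cv2.imwrite('pics/s9.png',bot.grab_frame('side'))"
```

```text
[ 0.48505707 -0.27254096  0.13229638] [ 3.14152534e+00  5.21764912e-04 -3.13052225e+00] 0.04444550828774053
267.2 43.8
370.8 45.1
271.4 145.1
367.4 146.1
```

View pics/w9.png

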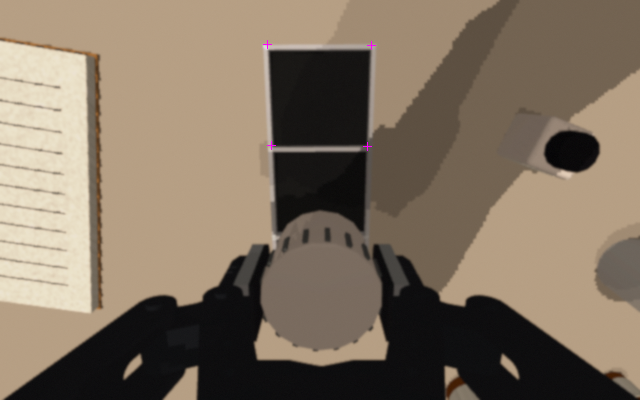

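View pics/s9.png

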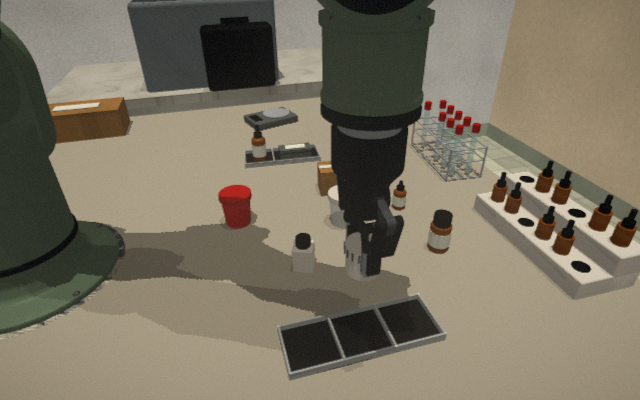

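The tray's corners and divider match the predicted marks, with the jar centred over the middle pocket. Lowering.

Emit:
{"method": "servo_tool", "body": {"plan": [[0,0,-30,0,1],[0,0,-60,0,1],[0,0,-85,0,1],[0,0,-100,0,1],[0,0,-108,0,1],[0,0,-113,0,1],[0,0,-115,0,1],[0,0,-117,0,1],[0,0,-117,0,1],[0,0,-117,0,1]]}}

```text
clock: 16.58
position: [0.4857, -0.2722, 0.0162]
tool_rot: [-3.141, 0.001, -3.129]
force: [-3.7, 4.7, 8.9]
grip_width: 0.0444
```

Emit:
{"method": "servo_tool", "body": {"plan": [[0,0,0,0,0.2],[0,0,0,0,-0.3],[0,0,0,0,-0.5],[0,0,0,0,-0.5],[0,0,0,0,-0.5],[0,0,15,0,-0.5],[0,0,40,0,-0.5],[0,0,70,0,-0.5],[0,0,100,0,-0.5],[0,0,125,0,-0.5]]}}

```text
clock: 17.42
position: [0.4853, -0.2726, 0.1419]
tool_rot: [-3.141, 0.001, -3.13]
force: [0.5, -0.3, 0.5]
grip_width: 0.0639
```

```bash
python3 -c "
from h import *
look('w10',[[.485,-.273,.045]])"
```

```text
[ 0.48528116 -0.27262181  0.14185903] [-3.14118416e+00  8.15817912e-04 -3.12955167e+00] 0.06388551304451864
319.0 199.3
```

View pics/w10.png

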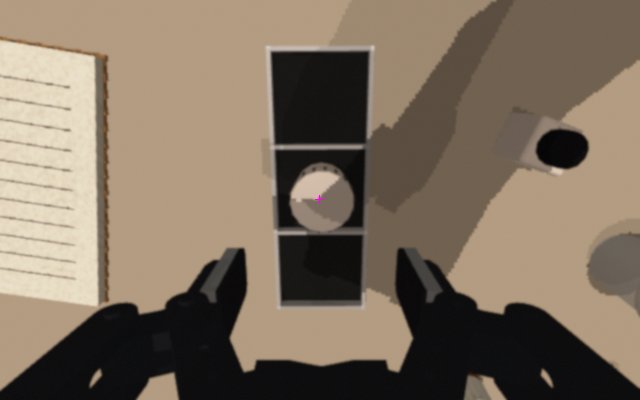

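The jar stands in the middle pocket. Next is the short dropper.

Emit:
{"method": "servo_tool", "body": {"plan": [[19,30,0,0,-0.5],[40,62,0,0,-0.5],[62,94,0,0,-0.5],[83,126,0,0,-0.5],[104,158,0,0,-0.5],[125,190,0,0,-0.5],[146,221,0,0,-0.5],[165,250,0,0,-0.5],[180,272,0,0,-0.5],[184,278,0,0,-0.5]]}}

```text
clock: 18.3
position: [0.6708, 0.0109, 0.1393]
tool_rot: [3.139, 0.001, -3.125]
force: [-0.7, 0.2, 0.3]
grip_width: 0.064
```

```bash
python3 -c "
from h import *
look('w11',[[.670,.006,.062],[.5472,-.011,.067],[.670,.006,0]])"
```

```text
[0.67078573 0.01086907 0.13929614] [ 3.13946398e+00  6.19834875e-04 -3.12473189e+00] 0.06397701844107384
311.7 206.8
282.8 -4.5
313.4 184.4
```

View pics/w11.png

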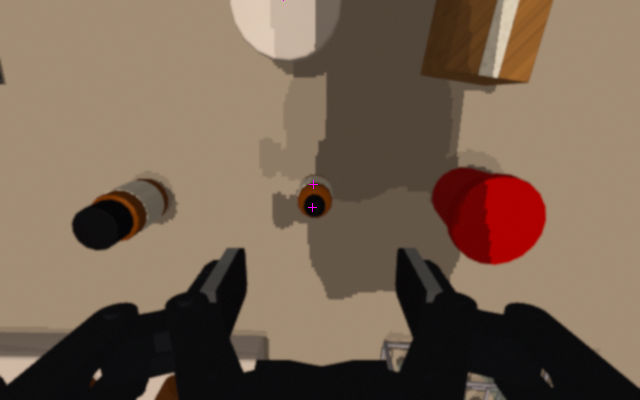

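The marks sit on the short dropper's teat (314,206) and base. Going down.

Emit:
{"method": "servo_tool", "body": {"plan": [[1,1,0,0,-0.5],[1,1,-25,0,-0.5],[1,1,-60,0,-0.5],[1,1,-95,0,-0.5],[1,1,-115,0,-0.5],[1,1,-126,0,-0.5],[1,1,-130,0,-0.5],[1,1,-130,0,-0.5],[1,1,-130,0,0],[1,1,-130,0,1]]}}

```text
clock: 19.18
position: [0.6711, 0.0062, 0.0115]
tool_rot: [-3.142, 0.002, -3.13]
force: [0.1, 0.3, -0.2]
grip_width: 0.0407
```

Emit:
{"method": "servo_tool", "body": {"plan": [[0,0,0,0,1],[0,0,0,0,1],[0,0,0,0,1],[0,0,0,0,1],[0,0,0,0,1],[0,0,0,0,1],[0,0,0,0,1],[0,0,20,0,1],[0,0,50,0,1],[0,0,85,0,1]]}}

```text
clock: 20.02
position: [0.6693, 0.0065, 0.0952]
tool_rot: [-3.141, -0.002, -3.129]
force: [0.0, -0.0, 0.0]
grip_width: 0.0248
```

Emit:
{"method": "servo_tool", "body": {"plan": [[0,0,35,0,1],[-10,-25,50,0,1],[-24,-59,50,0,1],[-38,-93,50,0,1],[-52,-127,50,0,1],[-66,-161,50,0,1],[-80,-195,50,0,1],[-94,-228,50,0,1],[-106,-257,50,0,1],[-114,-275,50,0,1]]}}

```text
clock: 20.85
position: [0.5545, -0.2723, 0.1457]
tool_rot: [-3.14, 0.0, -3.133]
force: [0.1, -1.3, 0.3]
grip_width: 0.0247
```

Emit:
{"method": "servo_tool", "body": {"plan": [[-1,-3,0,0,1],[-1,-3,0,0,1],[-1,-3,0,0,1],[-1,-3,-30,0,1],[-1,-3,-60,0,1],[-1,-3,-80,0,1],[-1,-3,-80,0,1],[-1,-3,-80,0,1],[-1,-3,-80,0,1],[-1,-3,-80,0,1]]}}

```text
clock: 21.68
position: [0.5563, -0.2714, 0.0665]
tool_rot: [-3.141, 0.002, -3.129]
force: [-0.2, 0.1, -0.9]
grip_width: 0.025
```

```bash
python3 -c "
from h import *
look('w12',[[.556,-.272,.012]])
cv2.imwrite('pics/s12.png',bot.grab_frame('side'))"
```

```text
[ 0.55626583 -0.27144592  0.06650804] [-3.14078982e+00  2.20232813e-03 -3.12894713e+00] 0.024968177475476534
318.4 219.0
```

View pics/w12.png

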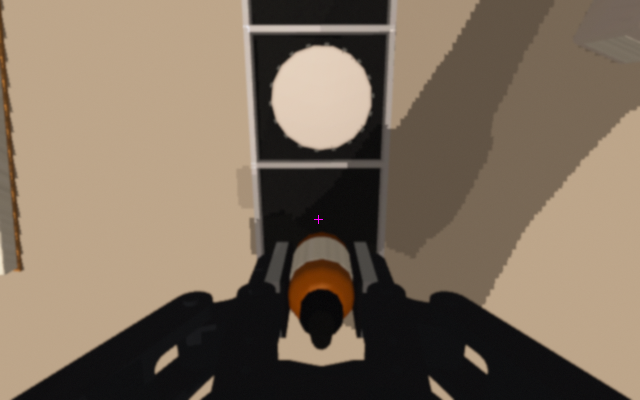

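View pics/s12.png

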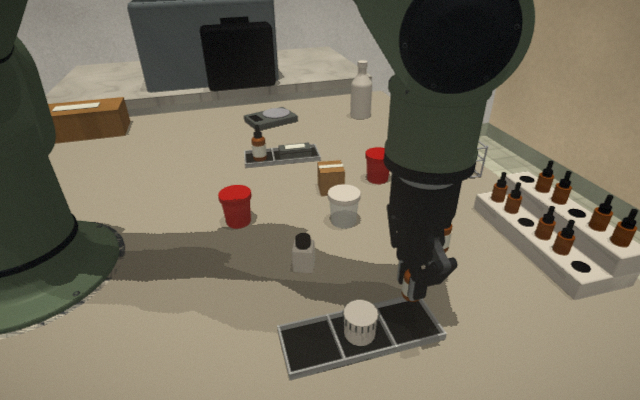

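Emit:
{"method": "servo_tool", "body": {"plan": [[0,0,-25,0,1],[0,0,-40,0,1],[0,0,-46,0,1],[0,0,-49,0,1],[0,0,-51,0,1],[0,0,-52,0,1],[0,0,-52,0,1],[0,0,-52,0,0.6],[0,0,-52,0,0.2],[0,0,-52,0,0]]}}

```text
clock: 22.62
position: [0.5558, -0.2718, 0.0138]
tool_rot: [-3.141, 0.001, -3.129]
force: [-0.4, 0.3, -0.7]
grip_width: 0.0428
```

Emit:
{"method": "servo_tool", "body": {"plan": [[0,0,0,0,-0.1],[0,0,0,0,-0.1],[0,0,0,0,-0.1],[0,0,15,0,-0.1],[0,0,40,0,-0.1],[0,0,75,0,-0.3],[0,0,110,0,-0.5],[0,0,130,0,-0.5],[0,0,130,0,-0.5],[0,0,130,0,-0.5]]}}

```text
clock: 23.45
position: [0.5557, -0.2717, 0.1441]
tool_rot: [-3.141, 0.002, -3.129]
force: [0.3, 0.1, -0.5]
grip_width: 0.0641
```

```bash
python3 -c "
from h import *
look('w13',[[.556,-.272,.065]])"
```

```text
[ 0.55572258 -0.27173867  0.14405912] [-3.14071694e+00  2.08324313e-03 -3.12946709e+00] 0.06411520335654079
319.1 207.5
```

View pics/w13.png

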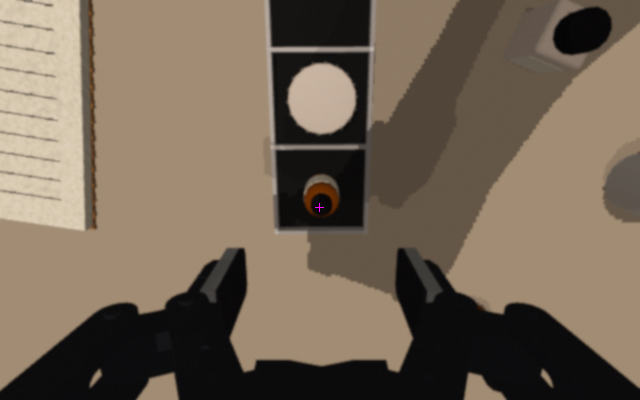

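The short dropper stands upright in the far outer pocket. Last is the square bottle.

Emit:
{"method": "servo_tool", "body": {"plan": [[-15,20,0,-0.05,-0.6],[-33,46,0,-0.1,-0.6],[-52,73,0,-0.15,-0.6],[-71,99,0,-0.2,-0.6],[-89,125,0,-0.25,-0.6],[-104,146,0,-0.3,-0.6],[-111,155,0,-0.35,-0.6],[-112,156,0,-0.35,-0.6],[-112,156,0,-0.35,-0.6],[-112,156,0,-0.35,-0.6]]}}

```text
clock: 24.33
position: [0.4435, -0.116, 0.1424]
tool_rot: [-3.141, -0.0, 2.805]
force: [1.1, 0.9, 0.8]
grip_width: 0.0685
```

```bash
python3 -c "
from h import *
a=-.35;R=np.array([[np.cos(a),-np.sin(a)],[np.sin(a),np.cos(a)]])
look('w14',[[.4436,-.1153,.062]]+[list(np.array([.4436,-.1153])+R@np.array(k)*.017)+[.046] for k in ((1,1),(1,-1),(-1,-1),(-1,1))])
im=cv2.imread('pics/w14.png');cv2.imwrite('pics/w14c.png',cv2.resize(im[110:290,220:420],None,fx=3,fy=3))"
```

```text
[ 0.44348949 -0.11603044  0.14243088] [-3.14119966e+00 -3.28553407e-04  2.80494567e+00] 0.06847917347081355
320.8 207.0
343.9 223.0
297.0 222.4
296.8 176.6
345.4 177.2
```

View pics/w14c.png

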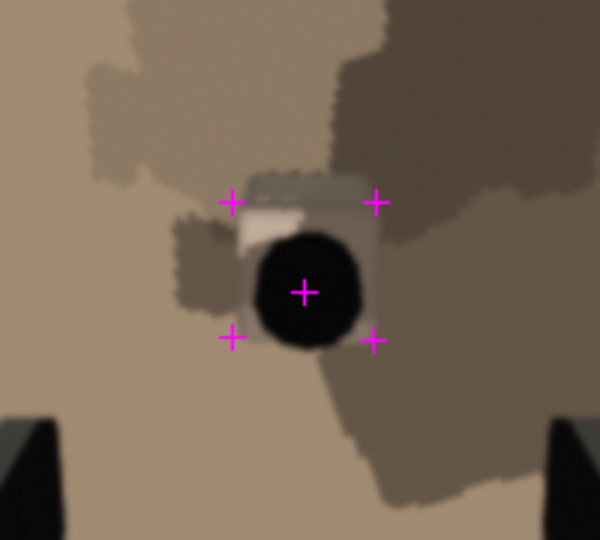

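The bottle is square to the jaws and within about 1.5 px of the prediction. Going down.

Emit:
{"method": "servo_tool", "body": {"plan": [[0,1,-25,0,-0.6],[0,1,-60,0,-0.6],[0,1,-95,0,-0.6],[0,1,-115,0,-0.6],[0,1,-126,0,-0.6],[0,1,-131,0,-0.6],[0,1,-131,0,-0.6],[0,1,-131,0,-0.3],[0,1,-131,0,0.5],[0,1,-131,0,1]]}}

```text
clock: 25.22
position: [0.4438, -0.1147, 0.0127]
tool_rot: [3.141, 0.002, 2.804]
force: [-3.6, 1.7, 30.8]
grip_width: 0.0335
```

Emit:
{"method": "servo_tool", "body": {"plan": [[0,0,0,0,1],[0,0,0,0,1],[0,0,0,0,1],[0,0,0,0,1],[0,0,0,0,1],[0,0,20,0,1],[0,0,50,0,1],[0,0,85,0,1],[0,0,110,0,1],[0,0,110,0,1]]}}

```text
clock: 26.05
position: [0.4453, -0.115, 0.1266]
tool_rot: [3.14, 0.007, 2.804]
force: [1.7, -0.6, 1.3]
grip_width: 0.0339
```

Emit:
{"method": "servo_tool", "body": {"plan": [[-4,-20,0,0.05,1],[-10,-52,0,0.12,1],[-16,-84,0,0.19,1],[-22,-116,0,0.26,1],[-27,-142,0,0.32,1],[-30,-158,0,0.35,1],[-30,-159,0,0.35,1],[-30,-159,-20,0.35,1],[-30,-159,-40,0.35,1],[-30,-159,-40,0.35,1]]}}

```text
clock: 26.88
position: [0.4121, -0.2722, 0.0795]
tool_rot: [3.14, -0.003, -3.129]
force: [-0.9, 0.9, -1.6]
grip_width: 0.0336
```

```bash
python3 -c "
from h import *
look('w15',[[.4135-.034,-.274-.036,.012],[.4135-.034,-.274+.036,.012]])
cv2.imwrite('pics/s15.png',bot.grab_frame('side'))"
```

```text
[ 0.41210013 -0.27223694  0.07951397] [ 3.13973020e+00 -2.85887196e-03 -3.12930803e+00] 0.033631916388921095
257.6 161.5
376.0 162.9
```

View pics/w15.png

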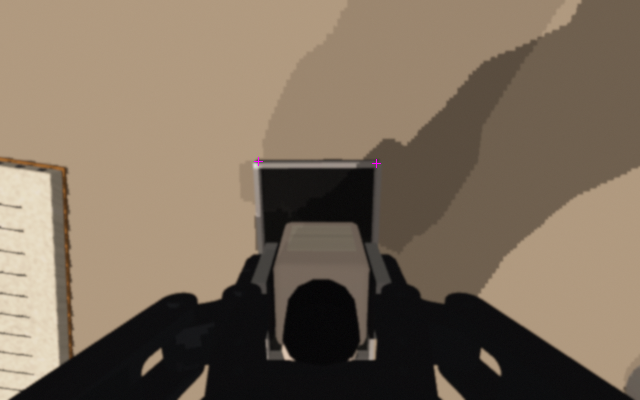

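View pics/s15.png

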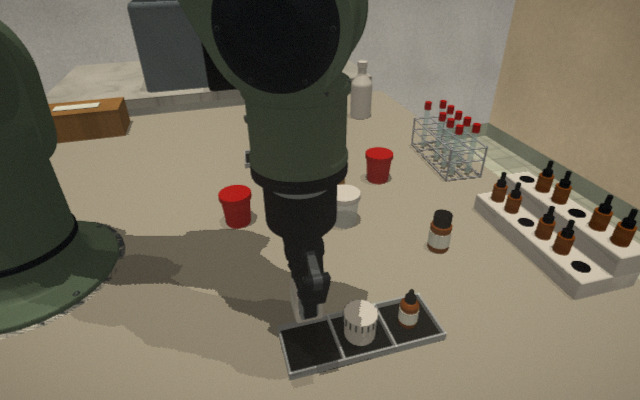

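The square bottle is centred over the near outer pocket and the tray corners match the marks. Lowering.

Emit:
{"method": "servo_tool", "body": {"plan": [[0,0,-25,0,1],[0,0,-48,0,1],[0,0,-58,0,1],[0,0,-63,0,1],[0,0,-65,0,1],[0,0,-66,0,1],[0,0,-66,0,1],[0,0,-66,0,0.5],[0,0,-66,0,0.1],[0,0,-66,0,-0.2]]}}

```text
clock: 27.82
position: [0.4134, -0.2736, 0.0163]
tool_rot: [-3.141, 0.001, -3.129]
force: [-0.4, 0.1, 0.8]
grip_width: 0.0493
```

Emit:
{"method": "servo_tool", "body": {"plan": [[0,0,0,0,-0.2],[0,0,0,0,-0.2],[0,0,0,0,-0.2],[0,0,15,0,-0.2],[0,0,40,0,-0.2],[0,0,75,0,-0.3],[0,0,110,0,-0.5],[0,0,140,0,-0.5],[0,0,140,0,-0.5],[0,0,140,0,-0.5]]}}

```text
clock: 28.65
position: [0.4139, -0.2739, 0.1573]
tool_rot: [-3.14, 0.003, -3.13]
force: [0.1, -0.2, -0.6]
grip_width: 0.0638
```

Emit:
{"method": "servo_tool", "body": {"plan": [[0,10,30,0,-0.5],[0,40,60,0,-0.5],[0,80,80,0,-0.5],[0,120,80,0,-0.5],[0,160,80,0,-0.5],[0,195,80,0,-0.5],[0,220,80,0,-0.5],[0,230,80,0,-0.5],[0,230,80,0,-0.5],[0,230,80,0,-0.5]]}}

```text
clock: 29.48
position: [0.4129, -0.0435, 0.2351]
tool_rot: [-3.142, -0.001, -3.128]
force: [0.1, -0.9, 1.0]
grip_width: 0.0638
```

```bash
python3 -c "
from h import *
for n in('side','top','wrist'): cv2.imwrite('pics/f_%s.png'%n,bot.grab_frame(n))
im=cv2.imread('pics/f_top.png');cv2.imwrite('pics/f_topc.png',cv2.resize(im[120:290,160:460],None,fx=2.6,fy=2.6,interpolation=cv2.INTER_CUBIC))
im=cv2.imread('pics/f_side.png');cv2.imwrite('pics/f_sidec.png',cv2.resize(im[120:380,220:470],None,fx=2.3,fy=2.3,interpolation=cv2.INTER_CUBIC))"
```

```text
(no output)
```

View pics/f_topc.png

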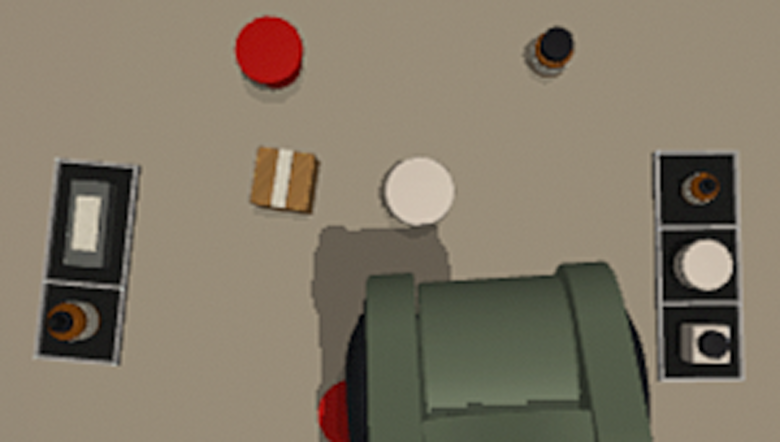

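View pics/f_sidec.png

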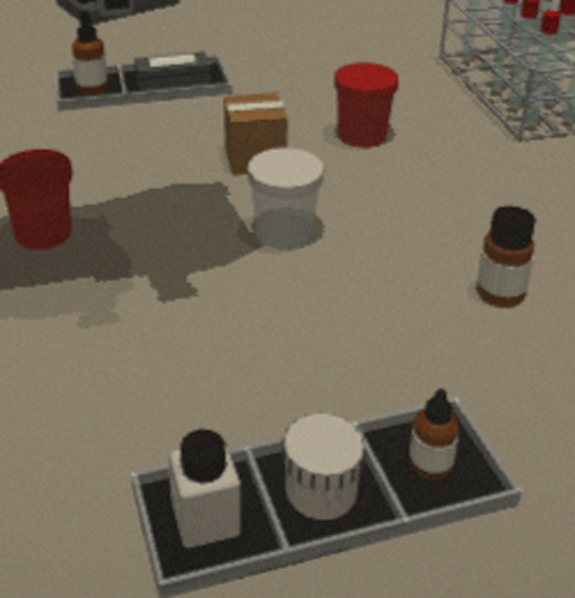

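The top and side views show all five items upright in the right pockets, and the cup, carton, round bottle and red cups standing in place. I'm handing the job in.

```bash
python3 -c "
from workcell import bot
print(bot.job_done())"
```

```text
the job is handed in; nothing more can be done
None
```

Both kits are made up and the job is handed in at about 30 s, well under the 141 s limit; no verdict was reported.

- **Two-pocket tray:** the slide box lies flat along the long pocket, and the tall dropper stands in the square pocket.
- **Three-pocket tray:** the jar stands in the middle, the short dropper in the far pocket and the square bottle in the near one. I placed the items in the order given.
- **Last checks:** the final top and side pictures show all five items upright on their pocket floors and let go. The carton, specimen cup, round bottle and both red cups are still standing where they were, and the gripper is clear of everything.
- **Forces and disagreements:** no check failed. The highest wrist force I read was about 31 N, as the pads closed on the square bottle. The wrist view differed from the top view by 2–4 mm on the slide box and on tray2, which was well inside the pocket clearances.

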